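# Pin the lid of the bean pan and hold the pin for clipping

### The arm

A 6-joint arm with a two-finger parallel gripper is mounted at the origin on a cart in front of the work surface, level with it; the furniture and walls round the work are solid. World frame = base frame: x ahead of the robot, y to its left, z up, the work surface at z = 0. Lengths are in mm, angles in rad, forces in N, time in s.
With the tool pointing down it reaches from about 350 to 775 mm from the base axis. Payload 7.3 kg.
Tool frame: the origin (TCP) lies at the very end of the fingers, on their centre line; the grasp point (between the pads) lies 19 mm behind it; z points along the fingers, y is the line along which they close (so a half turn about z gives the same grasp; the last joint's range is limited). The gripper opens to 92 mm and grips with 3 to 60 N. Pads are 19 mm wide; open, the fingers measure 130 mm over their backs; the gripper's body (75 mm by 190 mm) begins 47 mm behind the grasp point.
Start: joints at [1.044, 0.342, 1.524, -0, 1.275, -0.146], TCP at [195.112, 487.421, 192.241] pointing down, gripper open.
Joint ranges: [-2.53, 2.53], [-0.77, 2.02], [0.04, 2.7], [-1, 4.14], [0.28, 2.66], [-3.11, 3.11]. Speed limits (rad/s): [2.57, 2.57, 3.14, 3.14, 3.14, 3.14].

### API

Orientations are given as [roll, pitch, yaw] about the fixed x, y, z axes, in that order (R = Rz(yaw) Ry(pitch) Rx(roll)).
In Python, from plant import bot gives the robot as it stands.
- The arm moves only by the tool jog_arm, never from a script. Its argument "targets" is a list of rows, each an object with "xyz": the shift along the tool's x, y, z as a fraction of full scale, a list of three; "spin": the turn about the tool's z as a fraction of full scale. In form: [{"xyz": [x, y, z], "spin": spin}, ...]. A call has exactly 10 rows; each row shifts and turns the commanded pose from where the row before left it, along the tool's axes as they then stand; what a row does not reach is not made up. Full scale, the value 1, is 80 mm for a shift and 0.1 rad for a turn. A row lasts 1/8 s, in which the tool goes at most 62.5 mm and 10.7 degrees, less where a joint would pass 70% of its speed; a pose out of reach is approached as far as the arm can. A call with a number of a shift or a turn outside -1 to 1 is refused whole. A call with a gripper value outside its range is refused whole. "gripper" is the opening in per cent of the stroke, from 0 (shut) to 100 (fully open), set as the call begins (left out, the last holds). The fingers move at their own pace and stop on an object; the grip force is fixed at half the most. Time passes only in rows, so rows that do not move let the fingers close, or fill a call up. It gives the time, the measured TCP pose, the force, the opening and the grip force at its end, in the units of the state.
- bot.get_obs(): the state, without advancing time (a new reading comes with each control period).
- bot.capture(name): name is "scene" or "top" or "wrist"; returns the picture (420x560x3 uint8, blue, green, red); there is no depth.
- bot.get_calibration(name): a dict with "vfov" (degrees; the focal length in pixels is half the picture's height over the tangent of half this angle, whatever the lens; pixels are square), "cx", "cy" (the principal point, pixels), "eye" and "rotation" of the camera in the world. Camera axes: x right, y down, z forward; pixel columns grow to the right and rows downward; lengths in mm; the calibration is good to about 2 mm. A picture is of the moment at which its call begins: read the wrist's pose just before it. get_calibration takes no time and is no camera call; for the wrist camera it gives the pose at the moment of the call.
- bot.close_job(): hands the job in; it is judged then, once.
The state is a dict: "time": time; "joint_positions": joint angles; "dq": joint speeds; "tau": joint torques, N m; "tool_pos": TCP position; "tcp_rot": TCP orientation; "contact_force": force on the tool from outside, world axes, zero at the start; "moment": the same for the moment, N m; "grip_width": finger opening in mm; "finger_force": force on a finger pad.
Only numpy, scipy, OpenCV 4.12 (cv2) and the standard library are available. Lean on these libraries where they do the work, as an engineer would, in place of code of your own. Each camera call takes 0.05 s, during which the arm holds its last target. There are 200 camera calls.

### The job

Press the lid of the steel bean pan down on its blue pad until it is fully seated. Then take the orange-handled locking pin from its pale wooden rest and thread it through the brass ring on the lid and on through the brass ring on the pan's bracket, until the black groove near its tip is clear beyond the second ring but its shoulder still stands off the first. Finish while holding the pin there in the gripper, carried by you and not leaning hard on the rings, so that a colleague can snap the clip on; leave the cup, tamper and tape roll where they are.

Things in the scene. Friction and masses are not known exactly. Their poses are not given: they have to be found in the camera images.
- pan: Stainless pan, 108 x 176 mm and 64 mm high, fixed to the worktop. Origin: centre of its underside; z up, y along its long side: the pin is threaded in the pan's +y direction, which is roughly the robot's left (within 0.4 rad). At its +y end a dark bracket carries the second ring. The pin line runs along y at x = -30 mm, z = 105 mm in this frame.
- lid (a joint): Grey lid with a black gasket, 112 x 178 mm, 10 mm thick, moving straight up and down in the pan: 0 = fully seated (its top 75 mm above the worktop), up to 0.014 m raised. It starts 8 to 12 mm up; gasket friction holds it where it is, about 7 N pushes it down, and it stays down. Only when it is seated does its ring line up with the bracket's ring.
- press_pad (a point): Centre of the top of the round blue pad on the lid, 34 mm across and 5 mm proud of the lid; moves with the lid. It lies at x = +24 mm, y = 0 in the pan's frame; z = 80 mm with the lid seated.
- ring1_in (a point): Centre of the mouth of the first brass ring (on the lid, moves with it), bore axis along the pan's y. Its mouth, facing the pan's -y, flares from about 23 mm to the 13 mm bore over the first 6 mm; 24 mm long, 21 mm outside (32 mm at the flare). It stands on a post with its axis 30 mm above the lid's top. Axes as the pan's.
- ring2_out (a point): Centre of the far (+y) end of the second brass ring, on the pan's bracket; a ring of the same size and direction as the first. Its mouth is at y = 86 mm and this point at y = 110 mm in the pan's frame; ring 1 runs from y = 14 to 38 mm. Axes as the pan's.
- pin: Locking pin, 50 g nominal: steel shaft 8 mm thick and 120 mm long from shoulder to tip, its last 8 mm tapered to 3 mm; 3 mm wide black groove 10 to 13 mm behind the tip. Origin on the shaft's axis at the front of the shoulder (18 mm collar, 4 mm thick); x along the shaft to the tip, z up. Behind it an upright orange handle plate from x = -34 to -4 mm, 12 mm thick in y, from 22 mm below the axis to 20 mm above it: take it across its 12 mm (y) from above.
- pin_tip (a point): Tip of the pin, on the pin's axis 120 mm ahead of its origin (pin's +x).
- pin_rest: Pale wooden rest, 150 x 50 mm, fixed to the worktop, on either the left or right of the pan. Origin: centre of its underside, x along the pin. The pin lies level in it, its origin 30 mm behind the rest's (-x) and its axis 36 mm above the worktop; the handle stands loosely between 8 mm high cheeks (their tops 22 mm above the worktop) and the shaft in a fork 43 mm high, 50 mm ahead of the rest's origin. Lift the pin straight up out of it.
- espresso_cup: White porcelain cup, 61 x 79 x 56 mm, origin under its centre. Leave alone.
- tamper: Coffee tamper, 58 mm across and 94 mm high, origin under its centre. Leave alone.
- tape_roll: Brown tape roll lying flat, 52 mm across, 19 mm high, origin under its centre. Leave alone.
Things that resemble listed ones, but are neither listed nor needed, are in the scene too. Of the things that look like the pin_rest, the larger one is meant.

How it is judged:
By the outcome, as a careful person would: the job done as asked, in the order asked, and still so for the second after the job is handed in, while the arm keeps its last pose, push and grip.
It also fails if it takes over 61 s, if anything falls off the work surface, if the arm or the gripper's body presses on something with over 40 N, if the wrist force passes 120 N, or if a joint passes its speed limit or range.

## Working session

There is one attempt and no reset: what is moved stays moved. The work goes in short steps, Python scripts to look and compute and a tool call to move; the robot and the scene stay as the last step left them, time stands still between calls to the robot, and variables do not carry over. Pictures are saved under pics/ and viewed, at most 10 in all, crops included, and the job is handed in when it is done.

Besides the shell and the picture viewer there is one more tool, called after ">>>" by a JSON object that holds its "name" and its "arguments". jog_arm: Moves the arm, as the interface text tells. Shift numbers are shares of 80 mm and turn numbers shares of 0.1 rad, none past 1 either way. Its arguments: {"type":"object","properties":{"targets":{"type":"array","items":{"type":"object","properties":{"xyz":{"type":"array","items":{"type":"number"}},"spin":{"type":"number"}}}},"gripper":{"type":"number"}},"required":["targets"]}

```bash
mkdir -p pics; ls
cat > h.py <<'E'
import numpy as np, cv2
from plant import bot
def cal(n):
    c=bot.get_calibration(n); f=210/np.tan(np.radians(c["vfov"])/2)
    return f,c["cx"],c["cy"],np.array(c["eye"],float),np.array(c["rotation"],float)
def ray(c,u,v):
    f,cx,cy,e,R=c; d=R@np.array([(u-cx)/f,(v-cy)/f,1]); return e,d/np.linalg.norm(d)
def onz(c,u,v,z):
    e,d=ray(c,u,v); return e+d*(z-e[2])/d[2]
def proj(c,p):
    f,cx,cy,e,R=c; q=R.T@(np.array(p)-e); return np.array([cx+f*q[0]/q[2],cy+f*q[1]/q[2]])
def tri(rs):
    A=0;b=0
    for e,d in rs:
        P=np.eye(3)-np.outer(d,d);A=A+P;b=b+P@e
    return np.linalg.solve(A,b)
E
python3 - <<'E'
from h import *
print(bot.get_obs())
for n in("scene","top"):
    print(bot.get_calibration(n)); cv2.imwrite(f"pics/{n}0.png",bot.capture(n))
E
```

```text
pics
{'time': 0.0, 'joint_positions': array([ 1.04399137e+00,  3.42746815e-01,  1.52502965e+00, -1.87017770e-06,
        1.27536579e+00, -1.45999448e-01]), 'dq': array([-1.02214028e-03,  6.99958888e-05,  6.04279354e-04,  4.84831260e-04,
       -1.99007939e-03, -2.51055717e-03]), 'tau': array([-1.84161632e-03, -4.31232297e+01, -2.44217008e+01,  7.14785582e-02,
        5.59347065e-02, -1.48425252e-04]), 'tool_pos': array([194.87380538, 487.00159695, 191.52807804]), 'tcp_rot': array([-3.14005927e+00, -2.23669440e-04,  2.76078752e+00]), 'contact_force': array([ 0.17925123, -1.02810585, -0.35193848]), 'moment': array([ 0.00377061, -0.00102538, -0.02178989]), 'finger_force': 0.0, 'grip_width': 91.94323020938516}
{'vfov': 55.679258151210696, 'cx': 284.64731698958684, 'cy': 210.05635599916977, 'eye': array([ 186.91333372, -588.47176079,  775.42343363]), 'rotation': array([-2.32367335,  0.01569628, -0.48254015])}
{'vfov': 43.125771209869626, 'cx': 274.4602527152982, 'cy': 204.2988327287957, 'eye': array([ 380.65267419,   67.74946297, 1294.92513695]), 'rotation': array([-3.02450151, -0.02336432, -1.5450965 ])}
```

Run:
```python
s=open('h.py').read()
s=s.replace('np.array(c["rotation"],float)','Rot.from_euler("xyz",c["rotation"]).as_matrix()').replace('import numpy as np, cv2','import numpy as np, cv2\nfrom scipy.spatial.transform import Rotation as Rot')
open('h.py','w').write(s)
```

```text
(no output)
```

View pics/top0.png

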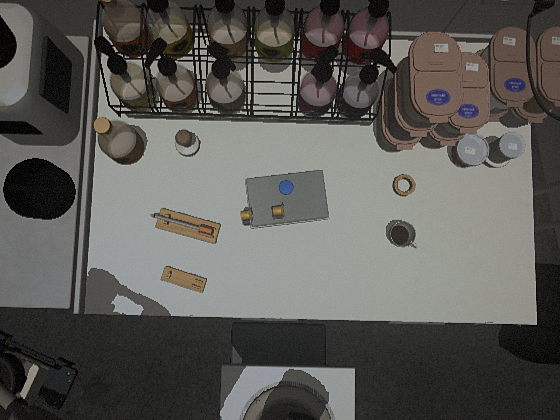

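View pics/scene0.png

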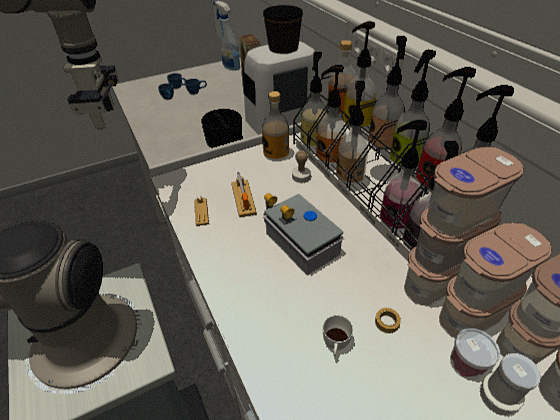

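Run:
```python
from h import *
T=cv2.imread('pics/top0.png');S=cv2.imread('pics/scene0.png')
def blob(img,lo,hi,box):
    h=cv2.cvtColor(img,cv2.COLOR_BGR2HSV);m=cv2.inRange(h,lo,hi);k=np.zeros_like(m);x0,y0,x1,y1=box;k[y0:y1,x0:x1]=255;m&=k
    n,l,s,c=cv2.connectedComponentsWithStats(m);return [(s[i,4],*c[i].round(1),*s[i,:4]) for i in range(1,n) if s[i,4]>8]
ct,cs=cal("top"),cal("scene")
print('blue',blob(T,(100,120,60),(125,255,255),(230,160,340,240)),blob(S,(100,120,60),(125,255,255),(260,190,350,280)))
for nm,lo,hi in(('orange',(0,150,80),(12,255,255)),('brass',(15,110,60),(35,255,255))):
    print(nm,[b for b in blob(T,lo,hi,(140,160,340,250))],blob(S,lo,hi,(220,160,350,280)))
bt=(286,187);
p=tri([ray(ct,286,187),ray(cs,310,216)]);print('pad',p,proj(ct,p),proj(cs,p))
# pan lid corners at z~85
for c in((246,178),(325,170),(328,218),(250,228)):print(onz(ct,*c,85))
print('pin tip/handle',onz(ct,152,214,36),onz(ct,207,230,50),'tri',tri([ray(ct,207,230),ray(cs,246,202)]),tri([ray(ct,152,214),ray(cs,239,173)]))
for c in((161,207),(222,222),(217,243),(155,229)):print('rest',onz(ct,*c,10))
```

```text
blue [(np.int32(157), np.float64(285.6), np.float64(186.8), np.int32(279), np.int32(180), np.int32(14), np.int32(14))] [(np.int32(105), np.float64(309.9), np.float64(215.2), np.int32(304), np.int32(211), np.int32(13), np.int32(10))]
orange [(np.int32(17), np.float64(205.7), np.float64(228.1), np.int32(200), np.int32(226), np.int32(12), np.int32(6))] []
brass [(np.int32(94), np.float64(278.3), np.float64(210.1), np.int32(273), np.int32(204), np.int32(11), np.int32(12)), (np.int32(9), np.float64(161.8), np.float64(209.9), np.int32(160), np.int32(208), np.int32(6), np.int32(6)), (np.int32(87), np.float64(246.0), np.float64(214.4), np.int32(241), np.int32(208), np.int32(11), np.int32(12)), (np.int32(9), np.float64(195.6), np.float64(217.9), np.int32(192), np.int32(217), np.int32(7), np.int32(4)), (np.int32(15), np.float64(157.8), np.float64(222.7), np.int32(156), np.int32(219), np.int32(6), np.int32(9)), (np.int32(12), np.float64(206.5), np.float64(230.5), np.int32(203), np.int32(229), np.int32(8), np.int32(4))] [(np.int32(62), np.float64(344.7), np.float64(163.7), np.int32(340), np.int3
[... 418 characters left out ...]
4(211.4), np.int32(280), np.int32(205), np.int32(14), np.int32(14))]
pad [563.91590932  17.81941235  87.18436743] [285.94058609 187.12972703] [310.12991816 215.97690979]
[582.80970758 110.26514253  85.        ]
[606.97882886 -71.83349816  85.        ]
[495.58022131 -80.34814192  85.        ]
[467.74448326  97.47690145  85.        ]
pin tip/handle [498.11133416 331.51407737  36.        ] [462.82677982 198.6587168   50.        ] tri [464.3722507  200.35279439  32.67442502] [498.76613882 332.1481996   32.48763647]
rest [518.15837145 316.17971134  10.        ]
rest [485.82632384 167.45758029  10.        ]
rest [434.79727677 177.58400598  10.        ]
rest [464.4657177  327.86772314  10.        ]
```

```bash
cat >> h.py <<'E'
def plan(goal,yaw,n,start=None,nd=2):
    """print rows (tool-frame fractions) from measured pose to goal xyz + yaw in n rows"""
    o=bot.get_obs();p=np.array(o["tool_pos"]);R=Rot.from_euler("xyz",o["tcp_rot"])
    print("t",o["time"],p.round(1),np.round(o["tcp_rot"],3),"F",np.round(o["contact_force"],1))
    w=(yaw-o["tcp_rot"][2]+np.pi)%(2*np.pi)-np.pi
    for k in range(n):
        d=R.inv().apply((np.array(goal)-p)/(n-k))/80; d=d.round(nd); s=round(-w/(n-k)/0.1,2)
        print({"xyz":list(map(float,d)),"spin":s}); p=p+R.apply(d*80); R=R*Rot.from_rotvec([0,0,s*0.1]); w+=s*0.1
    print("end",p.round(1),R.as_euler("xyz").round(3))
E
python3 - <<'E'
from h import *
plan([560,20,180],1.71,11)
E
```

```text
t 0.1 [194.9 487.  191.6] [-3.14  -0.     2.761] F [ 0.6  0.6 -0.5]
{'xyz': [-0.58, -0.34, 0.01], 'spin': np.float64(0.96)}
{'xyz': [-0.61, -0.28, 0.01], 'spin': np.float64(0.95)}
{'xyz': [-0.64, -0.22, 0.01], 'spin': np.float64(0.96)}
{'xyz': [-0.65, -0.16, 0.01], 'spin': np.float64(0.95)}
{'xyz': [-0.67, -0.1, 0.02], 'spin': np.float64(0.96)}
{'xyz': [-0.67, -0.03, 0.01], 'spin': np.float64(0.95)}
{'xyz': [-0.67, 0.03, 0.02], 'spin': np.float64(0.96)}
{'xyz': [-0.67, 0.1, 0.01], 'spin': np.float64(0.95)}
{'xyz': [-0.66, 0.16, 0.02], 'spin': np.float64(0.96)}
{'xyz': [-0.64, 0.22, 0.01], 'spin': np.float64(0.95)}
{'xyz': [-0.61, 0.28, 0.02], 'spin': np.float64(0.96)}
end [560.3  19.9 180. ] [-3.141e+00  1.000e-03  1.710e+00]
```

>>> {"name": "jog_arm", "arguments": {"gripper": 0, "targets": [{"xyz":[-0.58,-0.34,0],"spin":0.96},{"xyz":[-0.61,-0.28,0],"spin":0.95},{"xyz":[-0.64,-0.22,0],"spin":0.96},{"xyz":[-0.65,-0.16,0],"spin":0.95},{"xyz":[-0.67,-0.1,0],"spin":0.96},{"xyz":[-0.67,-0.03,0],"spin":0.95},{"xyz":[-0.67,0.03,0],"spin":0.96},{"xyz":[-0.67,0.1,0],"spin":0.95},{"xyz":[-0.66,0.16,0],"spin":0.96},{"xyz":[-0.64,0.22,0],"spin":0.95}]}}

```text
time: 1.35
tool_pos: [528.0, 61.0, 191.9]
tcp_rot: [-3.141, -0.0, 1.802]
contact_force: [1.4, 0.0, -0.3]
grip_width: 0.9
finger_force: 0.0
```

Run:
```python
from h import *
plan([564,18,92],1.71,5)
c=cal("wrist");print(c[3],proj(c,[564,18,88]),bot.get_calibration("wrist"))
cv2.imwrite("pics/w1.png",bot.capture("wrist"))
```

```text
t 1.35 [528.   61.  191.9] [-3.141 -0.     1.802] F [ 1.4  0.  -0.3]
{'xyz': [-0.13, 0.06, 0.25], 'spin': np.float64(0.18)}
{'xyz': [-0.12, 0.07, 0.25], 'spin': np.float64(0.19)}
{'xyz': [-0.12, 0.07, 0.25], 'spin': np.float64(0.18)}
{'xyz': [-0.12, 0.07, 0.25], 'spin': np.float64(0.19)}
{'xyz': [-0.12, 0.07, 0.25], 'spin': np.float64(0.18)}
end [564.1  18.4  91.9] [-3.141 -0.     1.71 ]
[511.20499011 138.28821325 385.26029907] [304.13140579 243.89385344] {'vfov': 65.08766653803335, 'cx': 279.5393654841974, 'cy': 206.24377496527396, 'eye': array([511.20499011, 138.28821325, 385.26029907]), 'rotation': array([2.84546788e+00, 1.09008513e-03, 2.31878404e-01])}
```

View pics/w1.png

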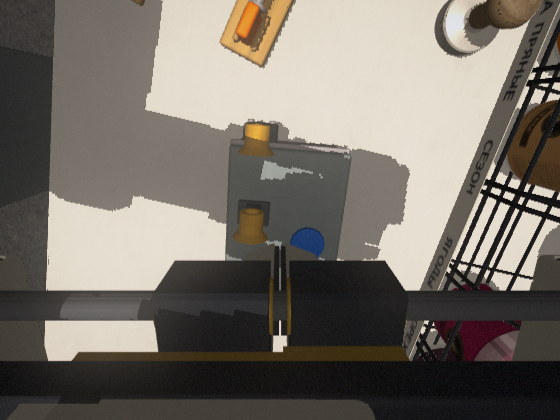

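>>> {"name": "jog_arm", "arguments": {"targets": [{"xyz":[-0.2,0.11,0.15],"spin":0.3},{"xyz":[-0.2,0.11,0.2],"spin":0.3},{"xyz":[-0.2,0.11,0.3],"spin":0.3},{"xyz":[0,0,0.3],"spin":0},{"xyz":[0,0,0.2],"spin":0},{"xyz":[0,0,0.05],"spin":0},{"xyz":[0,0,0.05],"spin":0},{"xyz":[0,0,0.05],"spin":0},{"xyz":[0,0,0.05],"spin":0},{"xyz":[0,0,0.0],"spin":0}]}}

```text
time: 2.65
tool_pos: [562.8, 21.0, 84.1]
tcp_rot: [-3.142, -0.0, 1.716]
contact_force: [-0.6, 0.0, -0.0]
grip_width: 0.5
finger_force: 0.0
```

>>> {"name": "jog_arm", "arguments": {"targets": [{"xyz":[0,0,0.03]},{"xyz":[0,0,0.03]},{"xyz":[0,0,0.02]},{"xyz":[0,0,0]},{"xyz":[0,0,0]},{"xyz":[0,0,0]},{"xyz":[0,0,0]},{"xyz":[0,0,0]},{"xyz":[0,0,0]},{"xyz":[0,0,0]}]}}

```text
invalid input
```

Run:
```python
from h import *
print(np.round(bot.get_obs()["contact_force"],1))
c=cv2.hconcat([cv2.resize(bot.capture("scene")[150:290,200:380],None,fx=4,fy=4)]);cv2.imwrite("pics/s2.png",c)
```

```text
[-0.6  0.  -0. ]
```

View pics/s2.png

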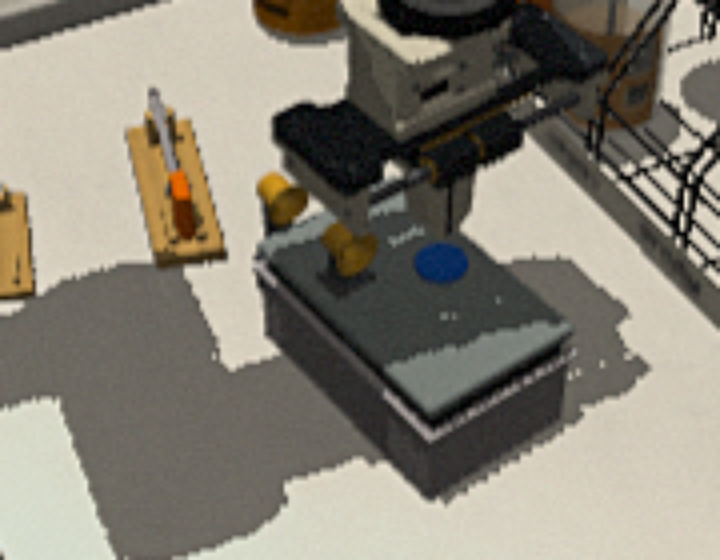

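Run:
```python
from h import *
o=bot.get_obs();print(o["tool_pos"],o["time"],np.round(o["contact_force"],2))
c=cal("scene");print(proj(c,o["tool_pos"]),proj(c,o["tool_pos"]+[0,0,20]),onz(c,310.3,215.6,90),onz(c,310.3,215.6,80),onz(cal("top"),286.5,187.5,90))
cw=cal("wrist");im=bot.capture("wrist");cv2.imwrite("pics/w3.png",im);print(proj(cw,o["tool_pos"]))
```

```text
[562.97087909  20.9503038   84.28009028] 2.7 [ 0.87  0.71 -0.09]
[309.13623151 216.1744935 ] [309.35063118 210.33628694] [563.42351695  16.29978649  90.        ] [568.91662041  25.12311405  80.        ] [562.668076    16.63247845  90.        ]
[277.69637995 236.82036436]
```

View pics/w3.png

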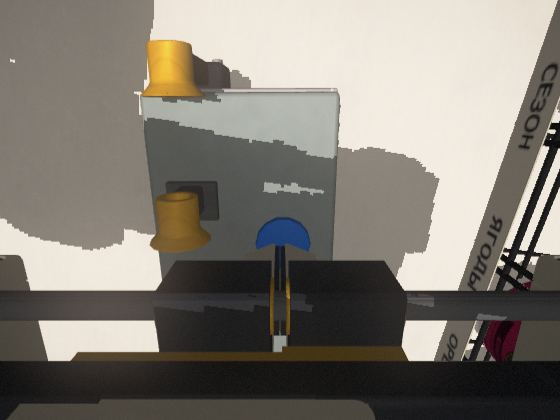

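>>> {"name": "jog_arm", "arguments": {"targets": [{"xyz":[0,0,0.03],"spin":0},{"xyz":[0,0,0.03],"spin":0},{"xyz":[0,0,0.03],"spin":0},{"xyz":[0,0,0.03],"spin":0},{"xyz":[0,0,0],"spin":0},{"xyz":[0,0,0],"spin":0},{"xyz":[0,0,0],"spin":0},{"xyz":[0,0,0],"spin":0},{"xyz":[0,0,0],"spin":0},{"xyz":[0,0,0],"spin":0}]}}

```text
time: 4.0
tool_pos: [562.9, 20.9, 74.6]
tcp_rot: [3.141, -0.0, 1.716]
contact_force: [0.1, 0.1, -0.5]
grip_width: 0.4
finger_force: 0.0
```

Run:
```python
from h import *
o=bot.get_obs();print(o["tool_pos"],o["time"],np.round(o["contact_force"],2),np.round(o["tau"],2))
im=bot.capture("scene")[150:290,200:380];cv2.imwrite("pics/s4.png",cv2.resize(im,None,fx=4,fy=4,interpolation=cv2.INTER_CUBIC))
```

```text
[562.93535058  20.91335195  74.64438797] 4.0 [ 0.13  0.05 -0.51] [ -0.   -49.21 -21.19   0.06   0.06  -0.  ]
```

View pics/s4.png

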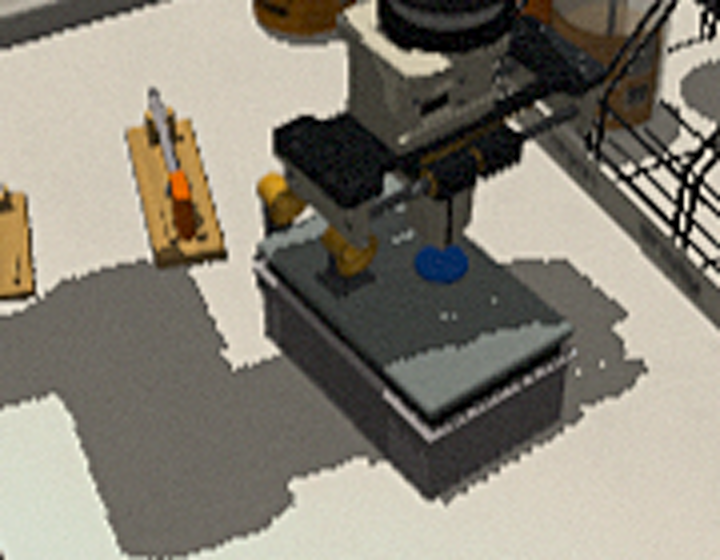

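>>> {"name": "jog_arm", "arguments": {"targets": [{"xyz":[-0.06,0.03,-0.03],"spin":0},{"xyz":[-0.06,0.03,0],"spin":0},{"xyz":[0,0,0.03],"spin":0},{"xyz":[0,0,0.03],"spin":0},{"xyz":[0,0,0.03],"spin":0},{"xyz":[0,0,0],"spin":0},{"xyz":[0,0,0],"spin":0},{"xyz":[0,0,0],"spin":0},{"xyz":[0,0,0],"spin":0},{"xyz":[0,0,0],"spin":0}]}}

```text
time: 5.3
tool_pos: [569.1, 12.1, 69.9]
tcp_rot: [3.141, -0.0, 1.716]
contact_force: [-0.6, -0.1, 0.4]
grip_width: 0.3
finger_force: 0.0
```

>>> {"name": "jog_arm", "arguments": {"targets": [{"xyz":[0,0,0.03],"spin":0},{"xyz":[0,0,0],"spin":0},{"xyz":[0,0,0.03],"spin":0},{"xyz":[0,0,0],"spin":0},{"xyz":[0,0,0],"spin":0},{"xyz":[0,0,0],"spin":0},{"xyz":[0,0,0],"spin":0},{"xyz":[0,0,0],"spin":0},{"xyz":[0,0,0],"spin":0},{"xyz":[0,0,0],"spin":0}]}}

```text
time: 6.55
tool_pos: [569.1, 12.2, 65.0]
tcp_rot: [3.142, -0.0, 1.716]
contact_force: [0.4, -0.4, -0.2]
grip_width: 0.3
finger_force: 0.0
```

Run:
```python
from h import *
o=bot.get_obs();print(o["tool_pos"],o["time"],np.round(o["contact_force"],2),np.round(o["tau"],2))
im=bot.capture("scene")[150:290,200:380];im=cv2.resize(im,None,fx=3.2,fy=3.2,interpolation=cv2.INTER_CUBIC);w=bot.capture("wrist")[:,120:420]
cv2.imwrite("pics/s5.png",cv2.resize(cv2.vconcat([im,]),None,fx=1,fy=1));cv2.imwrite("pics/w5.png",w)
W=cv2.imread("pics/s5.png");w=cv2.resize(w,(int(300*448/420),448))[:, :220];cv2.imwrite("pics/c5.png",cv2.hconcat([W,w]));print(W.shape)
```

```text
[569.06661512  12.15688354  65.00528966] 6.55 [ 0.36 -0.37 -0.24] [  0.   -49.99 -20.96   0.06   0.06  -0.  ]
(448, 576, 3)
```

View pics/c5.png

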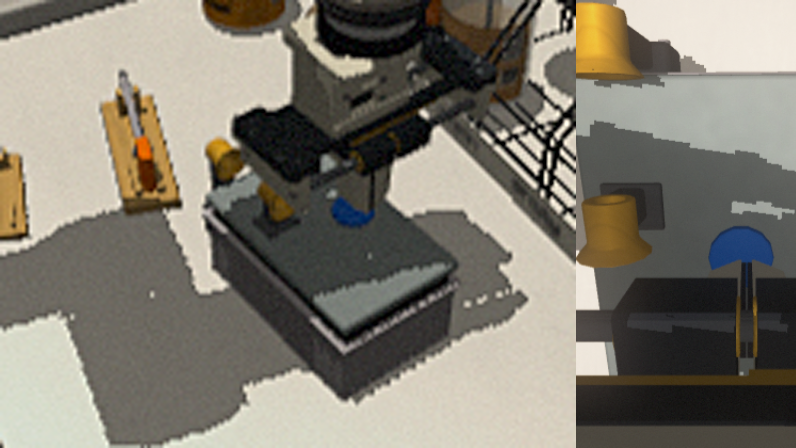

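>>> {"name": "jog_arm", "arguments": {"targets": [{"xyz":[0,0,-0.3],"spin":0},{"xyz":[0,0,-0.2],"spin":-0.5},{"xyz":[0.07,0.07,0],"spin":-1},{"xyz":[0,0,0],"spin":-1},{"xyz":[0,0,0],"spin":-1},{"xyz":[0,0,0],"spin":-1},{"xyz":[0,0,0],"spin":-1},{"xyz":[0,0,0],"spin":-1},{"xyz":[0,0,0],"spin":-1},{"xyz":[0,0,0],"spin":-1}]}}

```text
time: 7.9
tool_pos: [573.4, 18.7, 105.0]
tcp_rot: [3.142, -0.0, 2.569]
contact_force: [0.4, -0.8, 0.2]
grip_width: 0.4
finger_force: 0.0
```

>>> {"name": "jog_arm", "arguments": {"targets": [{"xyz":[0,0,0],"spin":-1},{"xyz":[0,0,0],"spin":-1},{"xyz":[0,0,0],"spin":-1},{"xyz":[0,0,0],"spin":-1},{"xyz":[0,0,0],"spin":-1},{"xyz":[0,0,0.1],"spin":-1},{"xyz":[0,0,0.1],"spin":-1},{"xyz":[0,0,0.15],"spin":-0.2},{"xyz":[0,0,0.1],"spin":0},{"xyz":[0,0,0],"spin":0}]}}

```text
time: 9.15
tool_pos: [573.0, 18.7, 68.2]
tcp_rot: [3.141, -0.002, -2.999]
contact_force: [-0.7, -0.2, 0.1]
grip_width: 0.5
finger_force: 0.0
```

>>> {"name": "jog_arm", "arguments": {"targets": [{"xyz":[0,0,0.04],"spin":0},{"xyz":[0,0,0.03],"spin":0},{"xyz":[0,0,0.03],"spin":0},{"xyz":[0,0,0.03],"spin":0},{"xyz":[0,0,0],"spin":0},{"xyz":[0,0,0],"spin":0},{"xyz":[0,0,0],"spin":0},{"xyz":[0,0,0],"spin":0},{"xyz":[0,0,0],"spin":0},{"xyz":[0,0,0],"spin":0}]}}

```text
time: 10.4
tool_pos: [573.5, 18.7, 58.7]
tcp_rot: [3.142, 0.0, -2.997]
contact_force: [-0.5, -0.5, -0.5]
grip_width: 0.1
finger_force: 0.0
```

Run:
```python
from h import *
a=cv2.imread("pics/scene0.png");b=bot.capture("scene");cv2.imwrite("pics/scene6.png",b)
# near lower lid edge patch shift
t=a[225:262,290:345];r=cv2.matchTemplate(b[215:275,280:355],t,cv2.TM_CCOEFF_NORMED);_,v,_,l=cv2.minMaxLoc(r);print(v,l)
c=cal("scene");print(proj(c,[520,-70,85]),proj(c,[520,-70,75]))
for col in(300,330): print(a[228:268,col].mean(1).astype(int),b[228:268,col].mean(1).astype(int))
im=cv2.resize(b[150:290,200:380],None,fx=3.3,fy=3.3,interpolation=cv2.INTER_CUBIC);cv2.imwrite("pics/s6.png",im)
```

```text
0.6825829148292542 (10, 10)
[312.88930817 246.14050009] [312.74822863 249.00661495]
[114 112 112 112 114 111 113 115 113 111 116 111 114 116 117 114 117 106
  82  41   5  20  64 116 158 122  43  37  40  46  36  47  55  54  54  53
  55  51  45  43] [ 59  63  60  61  56  62  56  62  58  60  59  46  94 129 126 126 121 114
  89  40  15  24  63 131 167 127  45  36  42  43  45  51  59  58  59  52
  61  56  54  52]
[117 115 112 117 117 114 119 114 117 120 117  88  50  32   0   8  47  67
  64  54  42  48  49  47  46  45  44  47  44  39  40  43  48  81  87 149
 195 191 193 194] [ 58  62  60  63  65  63  65  61  63  66  61  53  44  33   0   5  52  76
  74  53  42  44  49  55  51  53  48  50  50  50  52  47  58  89  99 156
 212 206 208 207]
```

View pics/s6.png

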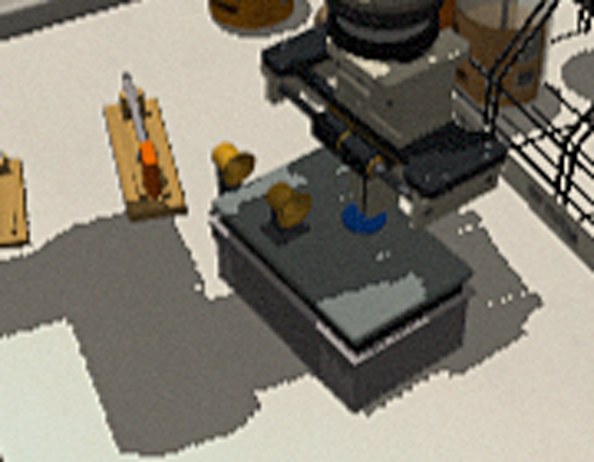

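>>> {"name": "jog_arm", "arguments": {"targets": [{"xyz":[0,0,0.03],"spin":0},{"xyz":[0,0,0.03],"spin":0},{"xyz":[0,0,0.03],"spin":0},{"xyz":[0,0,0],"spin":0},{"xyz":[0,0,0],"spin":0},{"xyz":[0,0,0],"spin":0},{"xyz":[0,0,0],"spin":0},{"xyz":[0,0,0],"spin":0},{"xyz":[0,0,0],"spin":0},{"xyz":[0,0,0],"spin":0}]}}

```text
time: 11.7
tool_pos: [573.7, 18.7, 51.9]
tcp_rot: [-3.141, 0.001, -2.997]
contact_force: [-1.3, -0.1, 5.5]
grip_width: 0.7
finger_force: 2.7
```

>>> {"name": "jog_arm", "arguments": {"targets": [{"xyz":[0,0,0.03],"spin":0},{"xyz":[0,0,0.03],"spin":0},{"xyz":[0,0,0],"spin":0},{"xyz":[0,0,0],"spin":0},{"xyz":[0,0,0],"spin":0},{"xyz":[0,0,0],"spin":0},{"xyz":[0,0,0],"spin":0},{"xyz":[0,0,0],"spin":0},{"xyz":[0,0,0],"spin":0},{"xyz":[0,0,0],"spin":0}]}}

```text
time: 12.95
tool_pos: [573.7, 18.7, 46.9]
tcp_rot: [-3.142, 0.001, -2.997]
contact_force: [-1.2, 0.8, 5.8]
grip_width: 0.4
finger_force: 2.6
```

Run:
```python
from h import *
b=bot.capture("scene");a=cv2.imread("pics/scene0.png");cv2.imwrite("pics/scene7.png",b);cv2.imwrite("pics/w7.png",bot.capture("wrist"))
for col in(300,330): print(a[238:258,col].mean(1).astype(int),b[238:258,col].mean(1).astype(int))
def brass(S):
    m=cv2.inRange(cv2.cvtColor(S,cv2.COLOR_BGR2HSV),(15,110,60),(35,255,255))[180:230,255:305]
    n,l,s,c=cv2.connectedComponentsWithStats(m);return [(int(s[i,4]),(c[i]+[255,180]).round(1)) for i in range(1,n) if s[i,4]>30]
print(brass(a),brass(b))
```

```text
[116 111 114 116 117 114 117 106  82  41   5  20  64 116 158 122  43  37
  40  46] [ 57  56  64  54  53  92 126 130 126 121 109  75  49  75 125 131  50  35
  42  43]
[117  88  50  32   0   8  47  67  64  54  42  48  49  47  46  45  44  47
  44  39] [66 57 65 62 53 40 54 76 72 54 47 55 49 44 54 52 48 51 54 49]
[(89, array([269.7, 199.1])), (110, array([286.4, 211.4]))] [(91, array([269.7, 199. ])), (113, array([287.2, 214.4]))]
```

>>> {"name": "jog_arm", "arguments": {"targets": [{"xyz":[0,0,0.02],"spin":0},{"xyz":[0,0,0.02],"spin":0},{"xyz":[0,0,0],"spin":0},{"xyz":[0,0,0],"spin":0},{"xyz":[0,0,0],"spin":0},{"xyz":[0,0,0],"spin":0},{"xyz":[0,0,0],"spin":0},{"xyz":[0,0,0],"spin":0},{"xyz":[0,0,0],"spin":0},{"xyz":[0,0,0],"spin":0}]}}

```text
time: 14.3
tool_pos: [573.8, 18.7, 45.5]
tcp_rot: [-3.141, 0.002, -2.997]
contact_force: [-5.8, 0.5, 18.2]
grip_width: 0.5
finger_force: 9.3
```

>>> {"name": "jog_arm", "arguments": {"targets": [{"xyz":[0,0,-0.3],"spin":0},{"xyz":[0,0,-0.6],"spin":0},{"xyz":[0,0,-0.5],"spin":1},{"xyz":[0,0,0],"spin":1},{"xyz":[0,0,0],"spin":1},{"xyz":[0,0,0],"spin":1},{"xyz":[0,0,0],"spin":1},{"xyz":[0,0,0],"spin":1},{"xyz":[0,0,0],"spin":1},{"xyz":[0,0,0],"spin":1}]}}

```text
time: 15.55
tool_pos: [573.2, 18.7, 154.7]
tcp_rot: [-3.141, -0.001, 2.483]
contact_force: [0.1, -0.2, -0.5]
grip_width: 0.2
finger_force: 0.0
```

Run:
```python
from h import *
plan([463,185,150],1.31,12)
b=bot.capture("scene");cv2.imwrite("pics/scene8.png",b);cv2.imwrite("pics/w8.png",bot.capture("wrist"))
def brass(S):
    m=cv2.inRange(cv2.cvtColor(S,cv2.COLOR_BGR2HSV),(15,110,60),(35,255,255))[180:230,255:305]
    n,l,s,c=cv2.connectedComponentsWithStats(m);return [(int(s[i,4]),(c[i]+[255,180]).round(1)) for i in range(1,n) if s[i,4]>30]
print(brass(b),b[238:258,300].mean(1).astype(int))
```

```text
t 15.55 [573.2  18.7 154.7] [-3.141e+00 -1.000e-03  2.483e+00] F [ 0.1 -0.2 -0.5]
{'xyz': [0.2, 0.07, 0.01], 'spin': np.float64(0.98)}
{'xyz': [0.2, 0.05, 0.0], 'spin': np.float64(0.98)}
{'xyz': [0.21, 0.03, 0.01], 'spin': np.float64(0.98)}
{'xyz': [0.21, 0.01, 0.0], 'spin': np.float64(0.98)}
{'xyz': [0.21, -0.01, 0.01], 'spin': np.float64(0.98)}
{'xyz': [0.2, -0.04, 0.0], 'spin': np.float64(0.98)}
{'xyz': [0.2, -0.05, 0.01], 'spin': np.float64(0.97)}
{'xyz': [0.19, -0.07, 0.0], 'spin': np.float64(0.98)}
{'xyz': [0.19, -0.09, 0.01], 'spin': np.float64(0.97)}
{'xyz': [0.17, -0.11, 0.0], 'spin': np.float64(0.98)}
{'xyz': [0.16, -0.13, 0.01], 'spin': np.float64(0.97)}
{'xyz': [0.15, -0.15, 0.0], 'spin': np.float64(0.98)}
end [462.8 184.9 150.1] [-3.141  0.     1.31 ]
[(93, array([269.8, 199.1])), (112, array([287.1, 214.7]))] [ 56  56  60  57  53  82 127 127 124 118 113  85  49  59 120 130  52  36
  45  42]
```

>>> {"name": "jog_arm", "arguments": {"gripper": 45, "targets": [{"xyz":[0.24,0.07,0],"spin":0.98},{"xyz":[0.24,0.05,0],"spin":0.98},{"xyz":[0.25,0.03,0],"spin":0.98},{"xyz":[0.25,0,0],"spin":0.98},{"xyz":[0.25,-0.02,0],"spin":0.98},{"xyz":[0.24,-0.05,0],"spin":0.98},{"xyz":[0.24,-0.07,0],"spin":0.97},{"xyz":[0.22,-0.1,0],"spin":0.98},{"xyz":[0.22,-0.12,0],"spin":0.97},{"xyz":[0.2,-0.13,0],"spin":0.98}]}}

```text
time: 16.9
tool_pos: [457.8, 180.2, 155.1]
tcp_rot: [-3.141, 0.0, 1.507]
contact_force: [1.1, 0.1, -0.5]
grip_width: 41.5
finger_force: 0.0
```

>>> {"name": "jog_arm", "arguments": {"targets": [{"xyz":[0,-0.08,0],"spin":0.98},{"xyz":[0,0,0],"spin":0.97},{"xyz":[0,0,0],"spin":0},{"xyz":[0,0,0],"spin":0},{"xyz":[0,0,0],"spin":0},{"xyz":[0,0,0],"spin":0},{"xyz":[0,0,0],"spin":0},{"xyz":[0,0,0],"spin":0},{"xyz":[0,0,0],"spin":0},{"xyz":[0,0,0],"spin":0}]}}

```text
time: 18.15
tool_pos: [452.0, 180.1, 155.5]
tcp_rot: [3.142, -0.0, 1.313]
contact_force: [1.1, -0.2, 0.1]
grip_width: 41.4
finger_force: 0.0
```

Run:
```python
from h import *
o=bot.get_obs();print(o["time"],o["tool_pos"],o["tcp_rot"],o["grip_width"])
c=cal("wrist");im=bot.capture("wrist");cv2.imwrite("pics/w9.png",im);S=bot.capture("scene");cv2.imwrite("pics/scene9.png",S)
t=o["tool_pos"];print('tcp',proj(c,t),'20up',proj(c,t+[0,0,34]))
print('pred handle top front/back',proj(c,[467,211,56]),proj(c,[459,183,56]),'tip',proj(c,[498.4,331.8,36]))
h=cv2.cvtColor(im,cv2.COLOR_BGR2HSV);m=cv2.inRange(h,(3,150,80),(14,255,255))
n,l,s,cc=cv2.connectedComponentsWithStats(m)
for i in range(1,n):
    if s[i,4]>60:
        r=cv2.minAreaRect(np.argwhere(l==i)[:,::-1].astype(np.float32));print(s[i],cc[i],cv2.boxPoints(r).round())
sc=cv2.resize(S[130:290,140:340],(500,400),interpolation=cv2.INTER_CUBIC)
cv2.imwrite("pics/c9.png",cv2.hconcat([cv2.resize(im[:,80:480],(381,400))[:, :300],sc]))
```

```text
18.15 [452.03439155 180.10482518 155.45042356] [ 3.14152245e+00 -1.12863408e-04  1.31287626e+00] 41.39490996341774
tcp [277.84666517 237.48551377] 20up [277.47766364 261.89490323]
pred handle top front/back [285.83515503 159.66210681] [285.00385946 191.31912063] tip [285.74736727   7.47262721]
[280 151  14  34 412] [286.4223301  167.11407767] [[280. 151.]
 [293. 151.]
 [293. 184.]
 [280. 184.]]
```

View pics/c9.png

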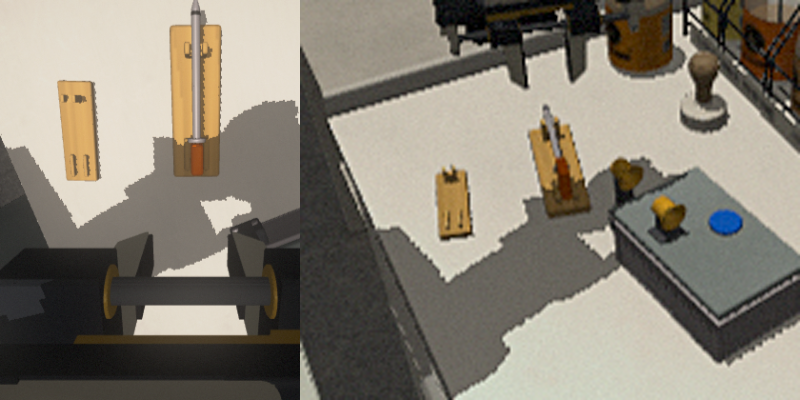

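Run:
```python
from h import *
c=cal("wrist");im=cv2.imread("pics/w9.png");o=bot.get_obs()
b=onz(c,286.5,184.5,56);print('back top',b)
h=cv2.cvtColor(im,cv2.COLOR_BGR2HSV)
# wood outline
m=cv2.inRange(h,(14,60,60),(28,255,255));k=np.zeros_like(m);k[:, 240:330]=255;m&=k
ys,xs=np.nonzero(m);print('wood',ys.min(),ys.max(),xs[ys>100].min(),xs[ys>100].max())
for v in(ys.min(),ys.max()):
    for z in(0,14): print(v,z,onz(c,286.5,v,z))
for r in(20,40,60,80,100,120,140,145,150): 
    g=im[r,250:325].astype(int);sat=h[r,250:325,1];i=np.nonzero(sat[15:60]<50)[0]+265;print(r,i.min() if len(i) else 0,i.max() if len(i) else 0,end=' | ')
d=np.array([np.cos(1.313),np.sin(1.313)]);print('handle centre from back',b[:2]+15*d)
for r in range(0,60,1): print(int(im[r,283:290].mean()),end=' ')
```

```text
back top [461.92259541 188.86264143  56.        ]
wood 26 411 240 329
26 0 [498.07723241 325.2020218    0.        ]
26 14 [497.09335244 322.46170758  14.        ]
411 0 [ 380.60908302 -131.91590847    0.        ]
411 14 [ 384.340791   -116.30588846   14.        ]
20 265 309 | 40 281 289 | 60 282 289 | 80 282 289 | 100 282 289 | 120 282 289 | 140 283 289 | 145 278 294 | 150 0 0 | handle centre from back [465.74685023 203.36695372]
171 169 165 159 160 157 153 150 152 155 145 102 72 72 81 118 157 157 157 157 156 157 158 158 157 158 158 157 157 158 158 158 158 159 159 158 159 159 159 159 159 160 160 161 160 160 160 161 161 161 160 161 162 162 161 162 161 160 161 160
```

Run:
```python
from h import *
c=cal("wrist")
a=onz(c,285.4,40,36);b=onz(c,286.0,140,36);d=(a-b)[:2];print('yaw',np.arctan2(d[1],d[0]))
g=onz(c,285.3,12.7,36);d/=np.linalg.norm(d);print('groove',g,'origin',g[:2]-108.5*d,'handle c',g[:2]-127.5*d)
hc=g[:2]-127.5*d
plan([*hc,60],np.arctan2(d[1],d[0]),4)
```

```text
yaw 1.3249092478858142
groove [497.06735732 328.13183977  36.        ] origin [470.65663261 222.89532699] handle c [466.03171308 204.46681324]
t 18.25 [452.  180.1 155.4] [ 3.142 -0.     1.313] F [ 0.  -1.3  0.5]
{'xyz': [0.08, 0.02, 0.3], 'spin': np.float64(-0.03)}
{'xyz': [0.09, 0.02, 0.3], 'spin': np.float64(-0.03)}
{'xyz': [0.08, 0.03, 0.3], 'spin': np.float64(-0.03)}
{'xyz': [0.09, 0.02, 0.29], 'spin': np.float64(-0.03)}
end [465.8 204.6  60.2] [ 3.142 -0.     1.325]
```

>>> {"name": "jog_arm", "arguments": {"targets": [{"xyz":[0.17,0.05,0.3],"spin":-0.06},{"xyz":[0.17,0.04,0.4],"spin":-0.06},{"xyz":[0,0,0.4],"spin":0},{"xyz":[0,0,0.4],"spin":0},{"xyz":[0,0,0.2],"spin":0},{"xyz":[0,0,0.1],"spin":0},{"xyz":[0,0,0.1],"spin":0},{"xyz":[0,0,0.08],"spin":0},{"xyz":[0,0,0.04],"spin":0},{"xyz":[0,0,0],"spin":0}]}}

```text
time: 19.5
tool_pos: [465.9, 204.6, -6.1]
tcp_rot: [3.142, -0.0, 1.325]
contact_force: [0.5, 0.1, -0.3]
grip_width: 41.4
finger_force: 0.0
```

>>> {"name": "jog_arm", "arguments": {"gripper": 0, "targets": [{"xyz":[0,0,0],"spin":0},{"xyz":[0,0,0],"spin":0},{"xyz":[0,0,0],"spin":0},{"xyz":[0,0,0],"spin":0},{"xyz":[0,0,0],"spin":0},{"xyz":[0,0,0],"spin":0},{"xyz":[0,0,0],"spin":0},{"xyz":[0,0,0],"spin":0},{"xyz":[0,0,0],"spin":0},{"xyz":[0,0,0],"spin":0}]}}

```text
time: 20.75
tool_pos: [465.9, 204.6, -6.1]
tcp_rot: [3.141, -0.0, 1.325]
contact_force: [-0.6, -0.3, 3.4]
grip_width: 11.4
finger_force: 30.0
```

>>> {"name": "jog_arm", "arguments": {"targets": [{"xyz":[0,0,-0.1],"spin":0},{"xyz":[0,0,-0.2],"spin":0},{"xyz":[0,0,-0.3],"spin":0},{"xyz":[0,0,-0.4],"spin":0},{"xyz":[0,0,-0.4],"spin":0},{"xyz":[0,0,-0.3],"spin":0},{"xyz":[0,0,0],"spin":0},{"xyz":[0,0,0],"spin":0},{"xyz":[0,0,0],"spin":0},{"xyz":[0,0,0],"spin":0}]}}

```text
time: 22.0
tool_pos: [465.4, 204.5, 129.0]
tcp_rot: [-3.14, 0.001, 1.325]
contact_force: [0.1, 0.5, 0.0]
grip_width: 11.6
finger_force: 30.0
```

Run:
```python
from h import *
o=bot.get_obs();print(o["time"],o["tool_pos"],o["tcp_rot"][2],o["grip_width"],o["contact_force"])
for n in("scene","top","wrist"): cv2.imwrite(f"pics/{n}10.png",bot.capture(n))
c=cal("wrist");im=cv2.imread("pics/wrist10.png")
t=o["tool_pos"];y=o["tcp_rot"][2];d=np.array([np.cos(y),np.sin(y),0])
ax=t+[0,0,42]; print('pred groove',proj(c,ax+127.5*d),'shoulder',proj(c,ax+19*d),'tip',proj(c,ax+139*d),'mid',proj(c,ax+80*d))
h=cv2.cvtColor(im,cv2.COLOR_BGR2HSV)
for r in range(0,240,12):
    i=np.nonzero((h[r,240:330,1]<60)&(h[r,240:330,2]<200)&(h[r,240:330,2]>60))[0]+240
    print(r,i.min() if len(i) else 0,i.max() if len(i) else 0,end=' | ')
print(); print([int(im[r,274:282].mean()) for r in range(0,60)])
# rings: scene/top/wrist7,8
T=cv2.imread("pics/top10.png");S=cv2.imread("pics/scene10.png")
def brass(S,b):
    x0,y0,x1,y1=b;m=cv2.inRange(cv2.cvtColor(S,cv2.COLOR_BGR2HSV),(15,110,60),(35,255,255))[y0:y1,x0:x1]
    n,l,s,cc=cv2.connectedComponentsWithStats(m);return [(int(s[i,4]),(cc[i]+[x0,y0]).round(1),s[i,:4]+[x0,y0,0,0]) for i in range(1,n) if s[i,4]>30]
print(brass(T,(235,195,295,230)),brass(S,(255,185,305,230)))
```

```text
22.0 [465.40520231 204.47598733 128.95170274] 1.3247897120242058 11.564299477914906 [0.12653323 0.53108582 0.04224507]
pred groove [276.04461782 -19.10288836] shoulder [276.67308133 234.27408486] tip [275.95970252 -53.33810106] mid [276.35360903 105.47277487]
0 269 289 | 12 269 289 | 24 269 289 | 36 269 316 | 48 270 319 | 60 250 319 | 72 250 319 | 84 271 318 | 96 271 317 | 108 271 318 | 120 271 318 | 132 271 329 | 144 252 329 | 156 240 329 | 168 240 329 | 180 240 329 | 192 240 329 | 204 240 329 | 216 240 329 | 228 240 294 | 
[169, 169, 169, 169, 169, 169, 169, 170, 171, 171, 170, 171, 171, 171, 171, 172, 172, 172, 172, 172, 172, 172, 173, 174, 173, 173, 174, 174, 174, 174, 174, 175, 175, 175, 175, 175, 175, 175, 176, 175, 176, 176, 176, 176, 177, 177, 176, 177, 176, 177, 177, 177, 177, 177, 178, 178, 177, 179, 178, 178]
[(97, array([278.1, 210.5]), array([273, 204,  11,  13])), (92, array([246.1, 214.4]), array([241, 208,  11,  12]))] [(102, array([270. , 198.9]), array([264, 193,  13,  13])), (110, array([286.6, 214.5]), array([281, 208,  13,  14]))]
```

Run:
```python
from h import *
ct,cs=cal("top"),cal("scene")
r1=tri([ray(ct,278.1,210.5),ray(cs,286.6,214.5)]);r2=tri([ray(ct,246.1,214.4),ray(cs,270,198.9)]);print(r1,r2)
d=(r2-r1)[:2];print(np.linalg.norm(d),'pan yaw',np.arctan2(-d[0],d[1]))
th=0.14;ux=np.array([np.cos(th),np.sin(th)]);uy=np.array([-np.sin(th),np.cos(th)])
pad=np.array([563.5,17.]);o1=pad-24*ux;print('origin from pad',o1,'from rings',(r1[:2]+r2[:2])/2+30*ux-62*uy)
v=o1-75*ux-15*uy;print(v)
plan([*v,129],1.71,9)
```

```text
[507.35687711  35.06340699 103.76809876] [496.90371555 106.72171243 103.28780416]
72.41671993456008 pan yaw 0.14485338243269094
origin from pad [539.73481609  13.65096525] from rings [540.48844933  13.68546138]
[467.56176309 -11.66800829]
t 22.15 [465.7 204.6 129.4] [-3.141  0.     1.325] F [ 0.3 -0.4 -1.1]
{'xyz': [-0.29, 0.08, 0.0], 'spin': np.float64(-0.43)}
{'xyz': [-0.29, 0.06, 0.0], 'spin': np.float64(-0.43)}
{'xyz': [-0.3, 0.05, 0.0], 'spin': np.float64(-0.43)}
{'xyz': [-0.3, 0.04, 0.0], 'spin': np.float64(-0.43)}
{'xyz': [-0.3, 0.02, 0.0], 'spin': np.float64(-0.43)}
{'xyz': [-0.3, 0.01, 0.0], 'spin': np.float64(-0.43)}
{'xyz': [-0.3, 0.0, 0.0], 'spin': np.float64(-0.42)}
{'xyz': [-0.3, -0.01, 0.0], 'spin': np.float64(-0.43)}
{'xyz': [-0.3, -0.03, 0.01], 'spin': np.float64(-0.42)}
end [467.4 -11.9 128.7] [-3.141  0.     1.71 ]
```

>>> {"name": "jog_arm", "arguments": {"targets": [{"xyz":[-0.29,0.08,0],"spin":-0.43},{"xyz":[-0.29,0.06,0],"spin":-0.43},{"xyz":[-0.3,0.05,0],"spin":-0.43},{"xyz":[-0.3,0.04,0],"spin":-0.43},{"xyz":[-0.3,0.02,0],"spin":-0.43},{"xyz":[-0.3,0.01,0],"spin":-0.43},{"xyz":[-0.3,0,0],"spin":-0.42},{"xyz":[-0.3,-0.01,0],"spin":-0.43},{"xyz":[-0.3,-0.03,0],"spin":-0.42},{"xyz":[0,0,0],"spin":0}]}}

```text
time: 23.4
tool_pos: [467.6, -13.0, 129.8]
tcp_rot: [3.141, 0.0, 1.707]
contact_force: [-0.4, 0.6, -1.1]
grip_width: 11.8
finger_force: 30.0
```

Run:
```python
from h import *
o=bot.get_obs();c=cal("wrist");im=bot.capture("wrist");cv2.imwrite("pics/w11.png",im)
print(o["time"],o["tool_pos"],o["tcp_rot"])
np.save("c11.npy",np.array([*c[:3],*c[3],*c[4].ravel(),*o["tool_pos"],*o["tcp_rot"]]))
print('pred',proj(c,[507.4,35,105]),proj(c,[496.9,106.7,105]))
m=cv2.inRange(cv2.cvtColor(im,cv2.COLOR_BGR2HSV),(12,130,60),(35,255,255));m=cv2.morphologyEx(m,cv2.MORPH_CLOSE,np.ones((3,3)))
n,l,s,cc=cv2.connectedComponentsWithStats(m)
for i in range(1,n):
    if s[i,4]>300:
        print(s[i],cc[i])
        for r in range(s[i,1],s[i,1]+s[i,3],5):
            x=np.nonzero(l[r]==i)[0];print(r,x.min(),x.max(),end=' | ')
        print()
```

```text
23.4 [467.60714882 -12.98372569 129.77010559] [3.14149206e+00 2.50463147e-05 1.70729474e+00]
pred [346.71502372 164.01412669] [352.85018385  44.45606578]
[ 331   16   50   50 1771] [356.41106719  41.7012987 ]
16 354 369 | 21 341 374 | 26 340 374 | 31 340 374 | 36 340 373 | 41 339 373 | 46 339 373 | 51 339 373 | 56 336 376 | 61 332 380 | 
[ 327  142   46   43 1405] [350.14234875 164.07046263]
142 347 357 | 147 335 366 | 152 335 366 | 157 335 366 | 162 335 365 | 167 335 365 | 172 333 366 | 177 328 370 | 182 334 369 | 
[267 251  26  40 729] [280.38545953 274.90397805]
251 290 290 | 256 283 292 | 261 273 291 | 266 267 292 | 271 269 291 | 276 267 292 | 281 268 292 | 286 268 291 | 
[ 122  347  310   14 3247] [295.63843548 354.79889128]
347 305 424 | 352 137 427 | 357 126 430 |
```

Run:
```python
from h import *
a=np.load("c11.npy");c=(a[0],a[1],a[2],a[3:6],a[6:15].reshape(3,3));t=a[15:18];y=a[20]
im=cv2.imread("pics/w11.png")
p1=onz(c,350.5,157,105);p2=onz(c,356.9,38,105);d=(p2-p1)[:2];print(p1,p2,'yaw dir',np.arctan2(d[1],d[0]))
g=cv2.GaussianBlur(cv2.cvtColor(im,cv2.COLOR_BGR2GRAY),(3,3),0).astype(int)
for r in(10,40,80,120,160,200):
    row=g[r,255:305];gr=np.gradient(row.astype(float));print(r,row.tolist())
tx=np.array([np.cos(y),np.sin(y),0])
for k in(40,90): print(proj(c,t+[0,0,42]+k*tx))
# flare mouth bottom rows -> mouth y ; ends
for v in(185,142,66,16): print(v,onz(c,352,v,105))
```

```text
[508.97020605  39.93637901 105.        ] [498.5975821  110.48335079 105.        ] yaw dir 1.7167817958163047
10 [232, 233, 232, 232, 232, 232, 232, 233, 233, 232, 232, 232, 233, 217, 178, 148, 149, 160, 168, 174, 182, 193, 204, 212, 210, 196, 180, 171, 165, 158, 151, 142, 129, 138, 184, 223, 232, 232, 233, 233, 233, 232, 232, 232, 232, 232, 233, 233, 233, 233]
40 [234, 235, 234, 234, 234, 234, 234, 234, 234, 234, 234, 234, 235, 227, 194, 155, 148, 160, 168, 176, 184, 196, 210, 219, 218, 203, 184, 173, 166, 159, 152, 143, 129, 141, 192, 228, 234, 235, 235, 234, 234, 233, 234, 233, 233, 234, 234, 234, 233, 233]
80 [235, 235, 235, 235, 236, 236, 236, 236, 236, 235, 235, 235, 235, 235, 215, 172, 150, 156, 167, 176, 184, 197, 212, 222, 222, 207, 186, 174, 167, 160, 151, 140, 124, 141, 201, 234, 235, 235, 235, 234, 234, 234, 234, 234, 234, 234, 233, 233, 200, 134]
120 [137, 137, 137, 138, 138, 137, 137, 137, 137, 137, 137, 137, 136, 136, 130, 123, 131, 148, 161, 171, 179, 191, 206, 218, 220, 205, 185, 172, 164, 157, 148, 135, 124, 149, 206, 234, 235, 235, 235, 235, 235, 235, 235, 235, 235, 235, 235, 227, 184, 125]
160 [130, 130, 130, 129, 130, 130, 130, 129, 130, 130, 130, 130, 129, 129, 130, 118, 94, 86, 90, 93, 96, 98, 101, 104, 107, 106, 102, 99, 97, 94, 92, 89, 89, 103, 122, 130, 130, 129, 129, 131, 131, 130, 156, 207, 234, 234, 234, 205, 140, 101]
200 [130, 130, 129, 129, 129, 129, 130, 131, 131, 130, 130, 131, 131, 131, 131, 126, 123, 132, 148, 162, 171, 178, 184, 191, 193, 186, 176, 167, 159, 151, 140, 123, 110, 113, 124, 128, 128, 128, 128, 128, 128, 128, 127, 127, 127, 128, 128, 115, 92, 90]
[276.99911675 192.27902461]
[276.76564017  79.69114704]
185 [513.76053852  21.39341293 105.        ]
142 [507.99255698  49.70120904 105.        ]
66 [498.79473269  94.84180676 105.        ]
16 [493.34525592 121.58646192 105.        ]
```

Run:
```python
from h import *
plan([532.5,-127.9,128],1.717,5)
```

```text
t 23.45 [467.5 -12.1 129.8] [ 3.142 -0.     1.707] F [-0.9  0.5 -0.7]
{'xyz': [-0.31, 0.12, 0.0], 'spin': np.float64(-0.02)}
{'xyz': [-0.31, 0.12, 0.01], 'spin': np.float64(-0.02)}
{'xyz': [-0.31, 0.12, 0.0], 'spin': np.float64(-0.02)}
{'xyz': [-0.31, 0.12, 0.01], 'spin': np.float64(-0.02)}
{'xyz': [-0.31, 0.12, 0.0], 'spin': np.float64(-0.02)}
end [ 532.4 -128.2  128.1] [ 3.142 -0.     1.717]
```

>>> {"name": "jog_arm", "arguments": {"targets": [{"xyz":[-0.31,0.12,0],"spin":-0.02},{"xyz":[-0.31,0.12,0],"spin":-0.02},{"xyz":[-0.31,0.12,0],"spin":-0.02},{"xyz":[-0.31,0.12,0],"spin":-0.02},{"xyz":[-0.31,0.12,0],"spin":-0.02},{"xyz":[0,0,0.2],"spin":0},{"xyz":[0,0,0.3],"spin":0},{"xyz":[0,0,0.2],"spin":0},{"xyz":[0,0,0.13],"spin":0},{"xyz":[0,0,0],"spin":0}]}}

```text
time: 24.7
tool_pos: [532.5, -127.3, 62.9]
tcp_rot: [-3.141, -0.001, 1.72]
contact_force: [-0.6, 0.4, -1.8]
grip_width: 11.9
finger_force: 30.0
```

Run:
```python
from h import *
P=[];Y=[]
for k in range(4):
    for n in(["scene","top","scene","wrist"][k],): cv2.imwrite(f"pics/{n}12_{k}.png",bot.capture(n))
    o=bot.get_obs();P.append(o["tool_pos"]);Y.append(o["tcp_rot"]);
p=np.mean(P,0);print(o["time"],p,np.std(P,0),np.mean([y[2] for y in Y]))
u=np.array([np.cos(1.717),np.sin(1.717)]);w=np.array([u[1],-u[0]]);q=p[:2]-np.array([508.97,39.94])
print('along (pan y of TCP)',q@u+30.5,'lateral (want -1.2)',q@w,'z want 62.9')
g=np.array([*(p[:2]+139*u+w),105]);print('tip px',proj(cal("scene"),g),proj(cal("top"),g))
cv2.imwrite("pics/c12.png",cv2.hconcat([cv2.resize(cv2.imread("pics/scene12_0.png")[180:260,260:340],(400,400),interpolation=cv2.INTER_CUBIC),cv2.resize(cv2.imread("pics/top12_1.png")[180:260,240:320],(400,400),interpolation=cv2.INTER_CUBIC)]))
```

```text
24.9 [ 533.16195874 -127.80819412   63.96550126] [0.14822034 0.13119859 0.24105543] 1.7198421829263104
along (pan y of TCP) -138.9828994887162 lateral (want -1.2) -0.5042604375657411 z want 62.9
tip px [294.02199148 219.58107732] [289.30965493 207.99119787]
```

>>> {"name": "jog_arm", "arguments": {"targets": [{"xyz":[0.08,-0.01,0.01],"spin":0},{"xyz":[0.08,0,0],"spin":0},{"xyz":[0.08,0,0],"spin":0},{"xyz":[0.08,0,0],"spin":0},{"xyz":[0.08,0,0],"spin":0},{"xyz":[0.08,0,0],"spin":0},{"xyz":[0,0,0],"spin":0},{"xyz":[0,0,0],"spin":0},{"xyz":[0,0,0],"spin":0},{"xyz":[0,0,0],"spin":0}]}}

```text
time: 26.15
tool_pos: [526.2, -90.1, 62.6]
tcp_rot: [3.142, -0.0, 1.72]
contact_force: [-0.1, 1.6, -0.5]
grip_width: 12.3
finger_force: 30.0
```

```bash
cat > chk.py <<'E'
from h import *
P=[];F=[]
for k in range(3):
    cv2.imwrite(f"pics/{['scene','top','wrist'][k]}13.png",bot.capture(['scene','top','wrist'][k]));o=bot.get_obs();P.append(o["tool_pos"]);F.append(o["contact_force"])
p=np.mean(P,0);u=np.array([np.cos(1.717),np.sin(1.717)]);w=np.array([u[1],-u[0]]);q=p[:2]-np.array([508.97,39.94])
print(o["time"],'along',q@u+30.5,'tip at',q@u+169.5,'lat',q@w,'z',p[2],'F',np.mean(F,0).round(1),'M',o["moment"].round(2),o["grip_width"],o["tcp_rot"])
f=np.mean(F,0);print('F along,lat',f[:2]@u,f[:2]@w)
E
python3 chk.py
```

```text
26.3 along -100.6257220757407 tip at 38.3742779242593 lat -1.8586358954047757 z 62.59764127916039 F [ 0.1 -0.1 -0.9] M [-0.13  0.06  0.04] 12.118537620094047 [ 3.14152498e+00 -6.74108272e-05  1.71966982e+00]
F along,lat -0.09435732478432148 0.07047329127955945
```

>>> {"name": "jog_arm", "arguments": {"targets": [{"xyz":[0.08,0,0],"spin":0},{"xyz":[0.08,0,0],"spin":0},{"xyz":[0.08,0,0],"spin":0},{"xyz":[0.08,0,0],"spin":0},{"xyz":[0.08,0,0],"spin":0},{"xyz":[0.08,0,0],"spin":0},{"xyz":[0.08,0,0],"spin":0},{"xyz":[0,0,0],"spin":0},{"xyz":[0,0,0],"spin":0},{"xyz":[0,0,0],"spin":0}]}}

```text
time: 27.55
tool_pos: [519.6, -45.8, 62.6]
tcp_rot: [3.141, -0.0, 1.72]
contact_force: [-0.3, 0.1, -0.4]
grip_width: 11.6
finger_force: 30.0
```

```bash
python3 chk.py
python3 - <<'E'
from h import *
im=cv2.imread("pics/wrist13.png");h=cv2.cvtColor(im,cv2.COLOR_BGR2HSV)
m=cv2.inRange(h,(12,130,60),(35,255,255));n,l,s,cc=cv2.connectedComponentsWithStats(m)
for i in range(1,n):
    if s[i,4]>150:
        print(s[i],[(r,*(np.nonzero(l[r]==i)[0][[0,-1]])) for r in range(s[i,1],s[i,1]+s[i,3],6)])
g=cv2.cvtColor(im,cv2.COLOR_BGR2GRAY)
for r in(20,100,150): print(r,g[r,255:305].tolist())
E
```

```text
27.7 along -55.90308062784786 tip at 83.09691937215214 lat -1.9720039792886799 z 62.5953484629818 F [ 0.2  0.1 -0.3] M [-0.14  0.02  0.01] 11.608630448753416 [ 3.14153705e+00 -3.53642495e-05  1.71952989e+00]
F along,lat 0.07593010958148998 0.17048228205329832
[ 247   63   69   64 3140] [(63, np.int64(285), np.int64(286)), (69, np.int64(257), np.int64(305)), (75, np.int64(257), np.int64(305)), (81, np.int64(257), np.int64(305)), (87, np.int64(257), np.int64(305)), (93, np.int64(258), np.int64(304)), (99, np.int64(258), np.int64(304)), (105, np.int64(258), np.int64(304)), (111, np.int64(257), np.int64(305)), (117, np.int64(252), np.int64(310)), (123, np.int64(247), np.int64(315))]
[267 251  26  40 836] [(251, np.int64(289), np.int64(289)), (257, np.int64(270), np.int64(290)), (263, np.int64(269), np.int64(292)), (269, np.int64(268), np.int64(292)), (275, np.int64(267), np.int64(292)), (281, np.int64(268), np.int64(292)), (287, np.int64(267), np.int64(292))]
[247 278   8  57 285] [(278, np.int64(250), np.int64(252)), (284, np.int64(249), np.int64(254)), (290, np.int64(248), np.int64(252
[... 802 characters left out ...]
, 169, 171, 170, 168, 167, 168, 169, 166, 169, 169, 167, 169, 167, 125, 125, 140, 153, 163, 170, 173, 189, 203, 211, 217, 193, 173, 165, 158, 154, 144, 136, 122, 102, 84, 92, 93, 92, 96, 93, 94, 93, 93, 118, 169, 170, 170, 172, 173, 171]
100 [121, 118, 101, 120, 140, 143, 144, 150, 159, 165, 172, 175, 174, 182, 185, 193, 194, 200, 202, 206, 209, 211, 210, 210, 207, 206, 200, 198, 194, 191, 188, 184, 180, 178, 173, 173, 173, 168, 166, 162, 159, 153, 150, 144, 137, 128, 119, 112, 112, 99]
150 [86, 86, 87, 85, 88, 84, 86, 86, 85, 86, 86, 87, 87, 87, 86, 78, 75, 80, 89, 92, 95, 96, 96, 101, 109, 106, 101, 96, 91, 92, 91, 87, 82, 76, 88, 87, 86, 85, 87, 87, 88, 88, 84, 86, 87, 85, 85, 87, 85, 88]
```

>>> {"name": "jog_arm", "arguments": {"targets": [{"xyz":[0,0.01,0],"spin":0},{"xyz":[0.08,0,0],"spin":0},{"xyz":[0.08,0,0],"spin":0},{"xyz":[0.08,0,0],"spin":0},{"xyz":[0.08,0,0],"spin":0},{"xyz":[0.08,0,0],"spin":0},{"xyz":[0.08,0,0],"spin":0},{"xyz":[0.09,0,0],"spin":0},{"xyz":[0,0,0],"spin":0},{"xyz":[0,0,0],"spin":0}]}}

```text
time: 28.95
tool_pos: [513.7, -0.5, 62.7]
tcp_rot: [3.141, 0.0, 1.72]
contact_force: [-0.3, 0.7, -1.1]
grip_width: 11.7
finger_force: 30.0
```

```bash
python3 chk.py
python3 - <<'E'
from h import *
im=cv2.imread("pics/wrist13.png");h=cv2.cvtColor(im,cv2.COLOR_BGR2HSV)
m=cv2.inRange(h,(12,130,60),(35,255,255));n,l,s,cc=cv2.connectedComponentsWithStats(m)
for i in range(1,n):
    if s[i,4]>600: print(s[i],[(r,*map(int,np.nonzero(l[r]==i)[0][[0,-1]])) for r in range(s[i,1],s[i,1]+s[i,3],10)])
g=cv2.cvtColor(im,cv2.COLOR_BGR2GRAY);print(g[:70,276:284].mean(1).astype(int))
S=cv2.imread("pics/scene13.png")[170:240,240:310];
cv2.imwrite("pics/c13.png",cv2.hconcat([im[:, 140:420],cv2.resize(S,(420,420),interpolation=cv2.INTER_CUBIC)]))
E
```

```text
29.1 along -10.283098452580724 tip at 128.71690154741927 lat -1.2826830944224286 z 62.60473625513264 F [-0.3  0.4 -0.6] M [-0.12  0.05 -0.02] 11.516354346764745 [ 3.14155769e+00 -2.06347877e-05  1.71949630e+00]
F along,lat 0.4473493242495494 -0.27042790777799974
[ 245    0   70   63 2976] [(0, 254, 304), (10, 254, 304), (20, 254, 304), (30, 254, 304), (40, 255, 304), (50, 250, 309), (60, 289, 300)]
[ 248  170   64   63 2837] [(170, 267, 291), (180, 257, 301), (190, 258, 301), (200, 258, 301), (210, 257, 301), (220, 248, 310), (230, 259, 300)]
[267 251  26  40 968] [(251, 268, 291), (261, 267, 291), (271, 267, 292), (281, 267, 292)]
[ 136  347  296   14 3103] [(347, 305, 424), (357, 138, 430)]
[187 187 188 189 190 190 189 187 187 185 184 186 188 189 191 192 192 193
 193 193 194 194 195 195 195 194 194 194 193 194 194 195 195 196 195 192
 184 178 176 173 168 163 163 164 163 163 162 161 159 158 158 156 164 159
 108 104 108 109 109 108 131 179 195 195 196 196 195 196 196 196]
```

View pics/c13.png

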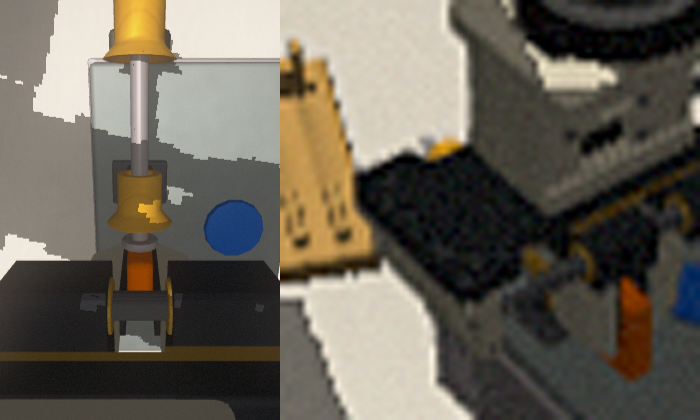

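Run:
```python
from h import *
c=cal("wrist");im=cv2.imread("pics/wrist13.png");h=cv2.cvtColor(im,cv2.COLOR_BGR2HSV)
for r in range(222,258): print(r,im[r,277:283].mean(0).astype(int).tolist(),end=' ')
O=np.array([540.1,13.7]);th=.146;ux=np.array([np.cos(th),np.sin(th)]);uy=np.array([-np.sin(th),np.cos(th)])
f=lambda y,z:proj(c,[*(O-30*ux+y*uy),z])[1].round(1)
print('\nrim top y14',f(14,121),'r2 mouth',f(86,121),'r1 far top',f(38,115.5))
for y in(4,6,8,10,12): print(y,'front top',f(y,114),'back top',f(y-4,114))
T=cv2.imread("pics/top13.png");ct=cal("top")
for y in(110,117,128.5): print(proj(ct,[*(O-30*ux+y*uy),105]))
print(cv2.cvtColor(T,cv2.COLOR_BGR2GRAY)[211:222,228:252])
```

```text
222 [32, 87, 120] 223 [32, 86, 119] 224 [33, 88, 118] 225 [32, 87, 118] 226 [32, 86, 116] 227 [31, 85, 116] 228 [32, 86, 117] 229 [33, 86, 118] 230 [32, 86, 117] 231 [32, 87, 117] 232 [48, 91, 119] 233 [80, 94, 108] 234 [88, 92, 99] 235 [89, 92, 100] 236 [90, 92, 100] 237 [88, 92, 99] 238 [89, 92, 99] 239 [90, 93, 100] 240 [84, 88, 96] 241 [67, 71, 77] 242 [57, 60, 68] 243 [58, 61, 68] 244 [63, 66, 72] 245 [81, 83, 90] 246 [94, 96, 104] 247 [92, 94, 103] 248 [90, 93, 100] 249 [87, 89, 97] 250 [85, 88, 95] 251 [80, 84, 94] 252 [54, 68, 93] 253 [14, 46, 93] 254 [11, 45, 92] 255 [15, 48, 94] 256 [12, 45, 92] 257 [12, 46, 93] 
rim top y14 236.0 r2 mouth 58.4 r1 far top 180.0
4 front top 250.2 back top 257.9
6 front top 246.3 back top 254.1
8 front top 242.3 back top 250.2
10 front top 238.3 back top 246.3
12 front top 234.3 back top 242.3
[240.95803858 215.25381871]
[237.85746432 215.61922507]
[232.76073705 216.21988044]
[[173 172 174 172 170 173 171 171 174 178 168  74  75  83  85  82  87  94
   99 102 108  98 106  47]
 [172 172 169 171 175 173 171 172 173 183  77  83  92 110 107 108 11
[... 242 characters left out ...]
70 173 172 176 172 169 113  94 123  62  39 109 144 140 138 150 157
  160 168 170 101 109  76]
 [173 175 172 173 168 177 136 111 115 121  92  30 118 140 134 138 134 133
  136 143 159  96 109 107]
 [173 173 168 173 170 175 146 111 123 111 104  72 128 111 118 117 118 116
  115 112 120  83 100 113]
 [169 173 174 172 175 171 180 180 180 182 185 187 185 115 105 103 101  96
  100  91  94  79  93  92]
 [174 175 174 171 173 172 174 174 175 171 171 175 178 133  86  77  73  75
   60  54  42  65  88  82]
 [172 176 173 171 173 175 173 172 177 171 171 173 176 149 108  42  41  50
   56  53  54  75 137  69]
 [178 172 170 171 173 172 174 169 174 169 172 171 176 183 104  76  84  83
   80  78  75  80 166  88]]
```

>>> {"name": "jog_arm", "arguments": {"targets": [{"xyz":[0.03,0,0],"spin":0},{"xyz":[0,0,0],"spin":0},{"xyz":[0,0,0],"spin":0},{"xyz":[0,0,0],"spin":0},{"xyz":[0,0,0],"spin":0},{"xyz":[0,0,0],"spin":0},{"xyz":[0,0,0],"spin":0},{"xyz":[0,0,0],"spin":0},{"xyz":[0,0,0],"spin":0},{"xyz":[0,0,0],"spin":0}]}}

```text
time: 30.35
tool_pos: [513.2, 2.0, 62.6]
tcp_rot: [3.142, -0.0, 1.72]
contact_force: [-0.6, -0.2, -0.5]
grip_width: 11.8
finger_force: 30.0
```

```bash
python3 chk.py
python3 - <<'E'
from h import *
im=cv2.imread("pics/wrist13.png")
print([int(im[r,277:283,2].mean()) for r in range(222,258)])
print(cv2.cvtColor(cv2.imread("pics/top13.png"),cv2.COLOR_BGR2GRAY)[213:219,228:244])
E
```

```text
30.5 along -7.688638153176967 tip at 131.31136184682305 lat -1.3048308004627471 z 62.619940031505074 F [ 0.6 -0.1 -0.8] M [-0.09  0.06 -0.01] 11.91038882819497 [ 3.14153311e+00 -9.77555038e-05  1.71979343e+00]
F along,lat -0.18239157225860045 0.591686707356068
[126, 122, 119, 118, 120, 119, 119, 118, 118, 117, 116, 116, 117, 116, 116, 118, 116, 99, 94, 77, 67, 67, 72, 91, 105, 104, 100, 98, 96, 95, 93, 93, 92, 92, 93, 93]
[[172 174 176 175 171 175 174 180 176  81  95  86  85 125 122 121]
 [171 172 174 171 171 174 174 174  99  84 105  87  94 135 140 138]
 [171 175 169 174 175 170 110 102 117  62  47 132 103 144 144 144]
 [173 171 169 177 180 103 104 113 152  87  57 142 113 138 138 130]
 [171 174 173 171 173 109 122 115 114  89  75 117 119 108 122 118]
 [178 167 172 170 172 179 182 181 145 183 189 183 184 111 102 104]]
```

```bash
python3 -c "
from plant import bot
print(bot.close_job())"
```

```text
the job is handed in; nothing more can be done
None
```

The job is handed in at about 30.5 s of the 61 s. The lid is seated; it stopped moving at about 18 N. The pin is through both rings with its groove clear beyond the second, its shoulder an estimated 5–7 mm off the first, and it is held in the gripper with under 1 N of contact force. The cup, tamper and tape roll were not touched.

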